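Make up the board-rework kit and the charging-test kit

TASK

Make up the two bench kits in their foam trays. The tray with three round wells is the board-rework kit: the solder reel goes in its largest well, the widest jar in the middle-sized well and the slimmest, tallest jar in the smallest; the tray with two oblong recesses is the charging-test kit: the charger block goes in the large recess and the USB meter in the narrow one. Seat everything flat at the bottom of its own place, keep the jars upright, and leave the third jar (the shortest of the three) and the syringe where they are.

Things in the scene. Friction and masses are not known exactly. Their poses are not given: they have to be found in the camera images.
- rework_tray: Fixed dark grey tray 200 x 160 mm, 31 high on 9 mm feet, foam top at z = 29 mm with three round wells, 14 mm deep (pale floors at z = 15). Origin: under its centre at bench level; x along the 200 mm, y along the 160 mm, z up. Well centres (x, y in its frame) and diameters, mm: reel (-52, 28) 64; wide jar (54, 30) 56; slim jar (0, -38) 43. Stands at the far left or far right, turned up to 0.2 rad.
- charge_tray: Fixed tray of the same make (200 x 160 mm, 31 high, foam top at z = 29 mm) with two oblong recesses, 6 mm deep (pale floors at z = 23). Origin: under its centre at bench level; x along the 200 mm, y along the 160 mm, z up. Recess centres (x, y in its frame) and sizes x by y, mm: charger (0, 33) 107 x 70; USB meter (0, -48) 92 x 38. Stands on the other side from the other tray.
- solder_reel: Small solder reel standing on its flange: pale drum between black flanges, diameter 52 mm, 32 mm high, about 0.15 kg. Like the jars, the charger and the USB meter it starts on a thin (2 mm) grey mat in the middle of the work. Origin: centre of the underside, z up.
- flux_jar: Flux jar: the widest of the three screw-lid jars, cream body and red lid, diameter 44 mm, 40 mm high (lid from 28 mm up). Origin: centre of the underside, z up.
- ball_jar: Solder-ball jar: the slimmest and tallest of the three screw-lid jars, pale body and blue lid, diameter 31 mm, 45 mm high (lid from 32 mm up). Origin: centre of the underside, z up.
- charger_block: White charger block, rounded box 95 x 58 mm, 26 mm high. Origin: centre of the underside; x along the 95 mm length, y across the 58 mm width, z up. Either way round in its recess.
- usb_tester: USB meter: pale flat stick with a small dark display, 79 mm long over the plug at its +x end, 26 mm wide, 15 mm high; the plug is the last 18 mm and only 12 mm wide. Origin: under the middle of the whole length; x along the length, y across the width, z up. Grasp the body across its width, e.g. 9 mm to -x of the origin. Either way round in its recess.
- paste_jar: Third jar, not wanted: the shortest of the three screw-lid jars, green body and black lid, diameter 37 mm, 34 mm high, standing among the stock. Origin: centre of the underside. Leave it where it stands.
- syringe: Paste syringe lying at the back of the bench at the right, 121 mm long, 30 mm wide at the flange. Origin: under its middle; y along its length. Leave it where it lies.
Mind the look-alikes: they are no part of the job. Leave any orange look-alike of the ball_jar alone.

How it is judged (in metres and radians):
At the end, for the whole second after the job is handed in: Reel, wide jar and slim jar in the rework tray's wells, charger and meter in the charging tray's recesses: each within 10 mm of its pocket's centre, under 4 mm above its floor, tilt < 0.12 rad, oblong ones along the recess within 0.3 rad; at rest; third jar moved < 25 mm, syringe < 30 mm (x of solder_reel in the frame of rework_tray between -0.062 and -0.042 m and y of solder_reel in the frame of rework_tray between 0.018 and 0.038 m and z of solder_reel in the frame of rework_tray between 0.011 and 0.019 m and angle between each of solder_reel, flux_jar, ball_jar, charger_block, usb_tester's own z axis and vertical below 0.12 rad and linear speed of each of solder_reel, flux_jar, ball_jar, charger_block, usb_tester below 0.02 m/s and angular speed of each of solder_reel, flux_jar, ball_jar, charger_block, usb_tester below 0.2 rad/s and x of flux_jar in the frame of rework_tray between 0.044 and 0.064 m and y of flux_jar in the frame of rework_tray between 0.02 and 0.04 m and z of flux_jar in the frame of rework_tray between 0.011 and 0.019 m and x of ball_jar in the frame of rework_tray between -0.01 and 0.01 m and y of ball_jar in the frame of rework_tray between -0.048 and -0.028 m and z of ball_jar in the frame of rework_tray between 0.011 and 0.019 m and x of charger_block in the frame of charge_tray between -0.01 and 0.01 m and y of charger_block in the frame of charge_tray between 0.023 and 0.043 m and z of charger_block in the frame of charge_tray between 0.019 and 0.027 m and angle between the x axis of each of charger_block, usb_tester and the x axis of charge_tray, either way round below 0.3 rad and x of usb_tester in the frame of charge_tray between -0.01 and 0.01 m and y of usb_tester in the frame of charge_tray between -0.058 and -0.038 m and z of usb_tester in the frame of charge_tray between 0.019 and 0.027 m and distance of paste_jar from where it was at the start of the episode below 0.025 m and distance of syringe from where it was at the start of the episode below 0.03 m); the robot touches nothing.
It fails at once if the wide jar is tipped over (angle between flux_jar's own z axis and vertical above 0.7 rad).
It fails at once if the slim jar is tipped over (angle between ball_jar's own z axis and vertical above 0.7 rad).
It fails at once if the third jar is tipped over (angle between paste_jar's own z axis and vertical above 0.7 rad).
It fails at once if the third jar is moved more than 25 mm (distance of paste_jar from where it was at the start of the episode above 0.025 m).
It fails at once if the syringe is moved more than 30 mm (distance of syringe from where it was at the start of the episode above 0.03 m).
It also fails if it takes over 112 s, if anything falls off the work surface, if the arm or the gripper's body presses on something with over 40 N, if the wrist force passes 120 N, or if a joint passes its speed limit or range.

ROBOT

A 6-joint arm with a two-finger parallel gripper is mounted at the origin on a cart in front of the work surface, level with it; the furniture and walls round the work are solid. World frame = base frame: x ahead of the robot, y to its left, z up, the work surface at z = 0. Lengths are in m, angles in degrees, forces in N, time in s.
With the tool pointing down it reaches from about 0.3 to 0.75 m from the base axis. Payload 8.5 kg.
Tool frame: the origin (TCP) lies on the centre line of the jaws, within the pads' length; the fingertips stand 17 mm ahead of it and the grasp point (between the pads) lies 2 mm behind it (env.tcp_to_tips is the distance from the TCP to the fingertips, in m); z points along the fingers, y is the line along which they close (so a half turn about z gives the same grasp; the last joint's range is limited). The gripper opens to 85 mm and grips with 20 to 120 N. Pads are 22 mm wide; open, the fingers measure 114 mm over their backs; the gripper's body (76 mm by 85 mm) begins 54 mm behind the grasp point. The pads swing forward as they close: fully open they stand 13 mm farther back than shut.
Start: joints at [-75.877, 21.807, 74.336, -0, 83.858, -12.336], TCP at [0.245, -0.492, 0.248] pointing down, gripper open.
Joint ranges: [-178.18, 178.18], [-50.72, 133.34], [12.68, 142.11], [-81.47, 261.47], [9.98, 163.14], [-165.26, 165.26]. Speed limits (degrees/s): [136.94, 136.94, 180, 180, 180, 180].

INTERFACE

Orientations are given as a 3x3 rotation matrix whose columns are the frame's x, y, z axes.
In Python, from rig import env gives the robot as it stands. The module is installed in compiled form; this text tells all that it offers.
- The arm moves only by the shell command python3 -m pendant 'ROWS' [FORCE]. ROWS is JSON, a list of rows, each a list of 7 numbers: the opening, from 0 (shut) to 1 (fully open), then the shift along the tool's x, y, z in m, then the turn, a rotation vector about the tool's x, y, z in rad. A call has 1 to 5 rows; each row is the pose to reach, as a shift and turn from the pose commanded when the call began, along the tool's axes at that moment; what a row does not reach only later rows make up. A row lasts 1/8 s, in which the tool goes at most 62.5 mm and 10.7 degrees, less where a joint would pass 70% of its speed; a pose out of reach is approached as far as the arm can. A call with a gripper value outside its range is refused whole. The fingers move at their own pace and stop on an object; FORCE is the grip in N (left out, the last holds). Time passes only in rows, so rows that repeat a pose let the fingers close. It gives the time, the measured TCP pose, the force, the opening and the grip force at its end, in the units of the state.
- env.observe(): the state, without advancing time (a new reading comes with each control period).
- env.get_image(name): name is "scene" or "top"; returns a dict with "image" (480x640x3 uint8, blue, green, red), "fx", "fy", "cx", "cy" (pixels), "k1" (the pictures are not rectified: a ray, as slopes to the right and down, at radius r is drawn at 1 + k1 r^2 times it, then the intrinsics apply), "pose" (4x4, takes a point from camera to world coordinates). Camera axes: x right, y up, looking along -z (the intrinsics and any distortion apply to the point x, -y, -z); pixel columns grow to the right and rows downward; lengths in m; the calibration is good to about 2 mm. A picture is of the moment at which its call begins. There is no depth.
- env.close_job(): hands the job in; it is judged then, once.
Trained networks look in the newest picture that a camera, given by its name, has taken for a name from the list of things; names that differ only in an ending like _2 or _b are one class to them, and where a whole thing is asked for, a point or a joint stands for the part that bears it (a point fixed in the world has none). Each returns a list of dicts, best first, with "conf" (0 to 1); they miss things now and then, are a little off and sometimes report something else, mostly with a low value. They report only what shows in the picture. A call takes as long as a camera call. They do not tell look-alikes from the thing itself.
- env.find_in(camera, thing): "bbox" ([centre column, centre row, width, height] in pixels, round what is visible of it).
- env.trace(camera, thing): "mask" (480x640 bool, what is visible of it) and "bbox" ([centre column, centre row, width, height] in pixels, round what is visible of it).
- env.tip_of(camera, thing): "centre" ([column, row] in pixels: a listed point, or the origin of a listed thing).
The state is a dict: "time_s": time; "q": joint angles; "qvel": joint speeds; "joint_efforts": joint torques, N m; "position": TCP position; "tool_rot": TCP orientation; "ft_force": force on the tool from outside, world axes, zero at the start; "wrist_torque": the same for the moment, N m; "grip_width": finger opening in m; "gripper_force": force on a finger pad.
Only numpy, scipy, OpenCV 4.12 (cv2) and the standard library are available. Lean on these libraries where they do the work, as an engineer would, in place of code of your own. Each camera call takes 0.05 s, during which the arm holds its last target. There are 200 camera calls.

## Working session

There is one attempt and no reset: what is moved stays moved. The work goes in short steps, Python scripts to look and compute and a shell command to move; the robot and the scene stay as the last step left them, time stands still between calls to the robot, and variables do not carry over. Pictures are saved under pics/ and viewed, at most 14 in all, crops included, and the job is handed in when it is done.

```bash
mkdir -p pics; cat > h.py <<'E'
import numpy as np, cv2
from rig import env
def cam(n):
    return env.get_image(n)
def ray(c,u,v):
    d=np.array([(u-c['cx'])/c['fx'],(v-c['cy'])/c['fy']]); s=d.copy()
    for _ in range(20): s=d/(1+c['k1']*(s@s))
    P=np.array(c['pose']); return P[:3,3],P[:3,:3]@np.array([s[0],-s[1],-1])
def at(c,u,v,z):
    o,d=ray(c,u,v); return o+d*(z-o[2])/d[2]
def proj(c,p):
    P=np.array(c['pose']); q=P[:3,:3].T@(np.array(p)-P[:3,3]); s=np.array([q[0],-q[1]])/-q[2]
    s=s*(1+c['k1']*(s@s)); return s*[c['fx'],c['fy']]+[c['cx'],c['cy']]
E
python3 - <<'E'
from h import *
for n in("scene","top"):
    c=cam(n); cv2.imwrite(f"pics/{n}0.png",c['image']); print(n,np.round(c['pose'],3).tolist(),c['fx'],c['k1'])
    for t in "rework_tray charge_tray solder_reel flux_jar ball_jar charger_block usb_tester paste_jar syringe".split():
        print(t,[(np.round(r['bbox']).astype(int).tolist(),round(r['conf'],2)) for r in env.find_in(n,t)][:4])
s=env.observe(); print(s['time_s'],s['position'],s['tool_rot'],s['grip_width'])
E
```

```text
scene [[-0.618, 0.589, -0.522, -0.033], [-0.786, -0.46, 0.412, 0.41], [0.002, 0.665, 0.747, 0.873], [0.0, 0.0, 0.0, 1.0]] 465.43310917827347 -0.09123212149556202
rework_tray [([434, 192, 93, 49], 0.94)]
charge_tray []
solder_reel [([366, 212, 19, 26], 0.57)]
flux_jar [([336, 290, 19, 22], 0.88)]
ball_jar [([375, 261, 16, 24], 0.77), ([336, 289, 20, 22], 0.72), ([268, 360, 16, 21], 0.64)]
charger_block [([334, 230, 40, 35], 0.76), ([364, 182, 25, 25], 0.67)]
usb_tester []
paste_jar [([302, 252, 19, 20], 0.78)]
syringe [([366, 182, 29, 26], 0.66)]
top [[0.009, 0.994, -0.107, 0.428], [-1.0, 0.013, 0.029, -0.019], [0.03, 0.107, 0.994, 0.946], [0.0, 0.0, 0.0, 1.0]] 448.27854164499473 0.017703870463855912
rework_tray [([492, 253, 95, 112], 0.61)]
charge_tray [([131, 241, 90, 109], 0.75)]
solder_reel [([407, 221, 24, 26], 0.72)]
flux_jar [([299, 287, 22, 29], 0.75), ([440, 179, 14, 54], 0.41)]
ball_jar [([190, 317, 22, 14], 0.63), ([362, 289, 13, 16], 0.56)]
charger_block [([358, 218, 31, 44], 0.79)]
usb_tester [([407, 289, 16, 37], 0.84)]
paste_jar [([303, 222, 18, 20], 0.63)]
syringe [([441, 180, 12, 52], 0.71)]
1.0 [ 0.24505617 -0.49237797  0.24831903] [[ 8.95248233e-01  4.45567728e-01  1.94248670e-05]
 [ 4.45567728e-01 -8.95248233e-01 -9.23651225e-06]
 [ 1.32745861e-05  1.69240651e-05 -1.00000000e+00]] 0.08532871518162936
```

```bash
python3 - <<'E'
import cv2
i=cv2.imread("pics/top0.png"); cv2.imwrite("pics/a.png",cv2.resize(i[150:350,60:560],(800,320),interpolation=cv2.INTER_CUBIC))
E
```

```text
(no output)
```

View pics/a.png

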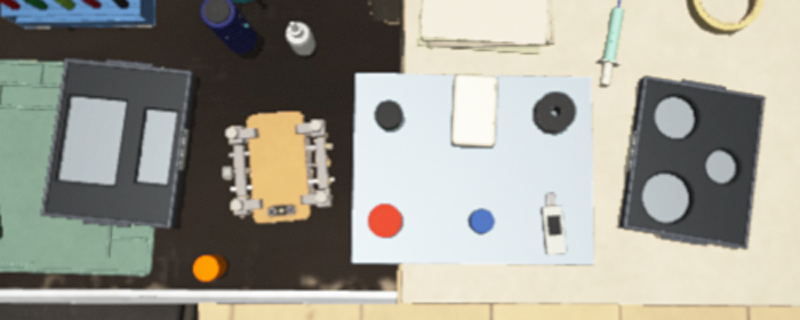

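View pics/scene0.png

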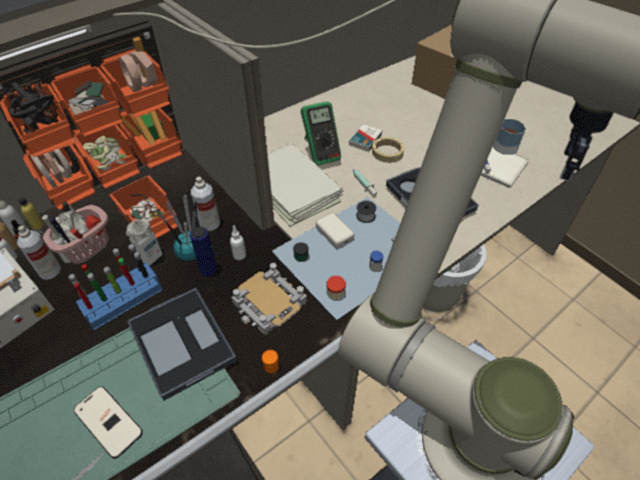

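```bash
cat > m.py <<'E'
from h import *
def seg(c,fn,box):
    x0,y0,x1,y1=box; k=4
    im=cv2.resize(c['image'][y0:y1,x0:x1],None,fx=k,fy=k,interpolation=cv2.INTER_CUBIC).astype(int)
    m=fn(im).astype(np.uint8); n,l,s,ce=cv2.connectedComponentsWithStats(m)
    i=1+np.argmax(s[1:,4]); ct=max(cv2.findContours((l==i).astype(np.uint8),0,2)[0],key=cv2.contourArea)
    ct=(ct.reshape(-1,2)+.5)/k-.5+[x0,y0]; return ct.astype(np.float32)
def cen(ct): M=cv2.moments(ct); return np.array([M['m10'],M['m01']])/M['m00']
def fitcyl(c,ct,r,z0,z1):
    a=np.linspace(0,2*np.pi,40); p=at(c,*cen(ct),z1)
    for _ in range(5):
        pts=np.array([proj(c,[p[0]+r*np.cos(t),p[1]+r*np.sin(t),z]) for t in a for z in(z0,z1)],np.float32)
        h=cv2.convexHull(pts).reshape(-1,2); p=p+at(c,*cen(ct),z1)-at(c,*cen(h),z1)
    return p[:2],cv2.contourArea(ct)/cv2.contourArea(h)
def fitbox(c,ct,lx,ly,z0,z1):
    w=np.array([at(c,*q,z1)[:2] for q in ct],np.float32)
    (x,y),(a,b),g=cv2.minAreaRect(w); bx=cv2.boxPoints(((x,y),(a,b),g)); e=[bx[1]-bx[0],bx[2]-bx[1]]
    d=max(e,key=np.linalg.norm); yaw=np.arctan2(d[1],d[0]); yaw=(yaw+np.pi/2)%np.pi-np.pi/2
    cc,s=np.cos(yaw),np.sin(yaw); p=np.array([x,y,z1])
    for _ in range(5):
        pts=np.array([proj(c,[p[0]+cc*i-s*j,p[1]+s*i+cc*j,z]) for i in(-lx/2,lx/2) for j in(-ly/2,ly/2) for z in(z0,z1)],np.float32)
        h=cv2.convexHull(pts).reshape(-1,2); p=p+at(c,*cen(ct),z1)-at(c,*cen(h),z1)
    return p[:2],yaw,cv2.contourArea(ct)/cv2.contourArea(h),(a,b)
dark=lambda i:i.max(2)<95
pale=lambda i:i.min(2)>110
warm=lambda i:(i[...,2]-i[...,0]>-4)&(i.min(2)>150)
red=lambda i:(i[...,2]>130)&(i[...,1]<110)
blue=lambda i:(i[...,0]>130)&(i[...,2]<110)
def tray(c,wells,z):
    P,Q=[],[]
    for l,b in wells:
        ct=seg(c,pale,b); P.append(l); Q.append(at(c,*cen(ct),z)[:2])
    P=np.array(P)/1e3;Q=np.array(Q); a=P-P.mean(0); b=Q-Q.mean(0)
    th=np.arctan2((a[:,0]*b[:,1]-a[:,1]*b[:,0]).sum(),(a*b).sum()); R=np.array([[np.cos(th),-np.sin(th)],[np.sin(th),np.cos(th)]])
    t=Q.mean(0)-R@P.mean(0); f=P@R.T+t; return th,t,f,np.linalg.norm(f-Q,axis=1)
E
cat > all.py <<'E'
from m import *
np.set_printoptions(precision=4,suppress=True)
c=cam("top")
B=lambda x0,y0,x1,y1:(int(60+x0/1.6),int(150+y0/1.6),int(60+x1/1.6),int(150+y1/1.6))
print("rework",*tray(c,[((-52,28),B(636,166,696,228)),((54,30),B(648,92,700,142)),((0,-38),B(700,145,742,190))],.022))
print("charge",*tray(c,[((0,33),B(54,90,130,190)),((0,-48),B(134,104,181,190))],.026))
print("reel",fitcyl(c,seg(c,dark,B(525,85,585,140)),.026,.002,.034))
print("flux",fitcyl(c,seg(c,red,B(360,195,412,245)),.022,.030,.042))
print("ball",fitcyl(c,seg(c,blue,B(460,200,505,240)),.0155,.034,.047))
print("paste",fitcyl(c,seg(c,dark,B(365,90,412,140)),.0185,.02,.036))
print("charger",fitbox(c,seg(c,warm,B(445,70,505,155)),.095,.058,.002,.028))
ct=seg(c,warm,B(530,185,575,258)); print("usb",fitbox(c,ct,.079,.026,.002,.017))
E
python3 all.py
```

```text
rework -0.1583745460215381 [ 0.5048 -0.3954] [[ 0.4579 -0.3595]
 [ 0.5629 -0.3743]
 [ 0.4988 -0.4329]] [0.0001 0.0001 0.0002]
charge -0.0855882549639588 [0.5197 0.3409] [[0.5225 0.3738]
 [0.5156 0.2931]] [0. 0.]
reel (array([ 0.5672, -0.2164]), 0.851974506646187)
flux (array([0.4249, 0.0018]), 0.8244811217906759)
ball (array([ 0.4253, -0.1187]), 0.8120850808077009)
paste (array([ 0.5592, -0.0007]), 0.838623967601365)
charger (array([ 0.5757, -0.1124]), np.float32(0.015434623), 1.0201003366895398, (0.10228731483221054, 0.07694874703884125))
usb (array([ 0.419 , -0.2166]), np.float32(0.09165621), 0.7824900501682556, (0.07893478870391846, 0.02736010029911995))
```

```bash
python3 - <<'E'
from m import *
c=cam("top")
B=lambda x0,y0,x1,y1:(int(60+x0/1.6),int(150+y0/1.6),int(60+x1/1.6),int(150+y1/1.6))
im=c['image'][185:325,275:440]; k=4.8
im=cv2.resize(im,None,fx=k,fy=4.2,interpolation=cv2.INTER_CUBIC)
def D(p,col):
    q=((np.array(p)+.5-[275,185])*[k,4.2]).astype(np.int32); cv2.polylines(im,[q.reshape(-1,1,2)],True,col,1)
for fn,b in((dark,B(525,85,585,140)),(red,B(360,195,412,245)),(blue,B(460,200,505,240)),(warm,B(445,70,505,155)),(warm,B(530,185,575,258))): D(seg(c,fn,b),(0,200,0))
a=np.linspace(0,6.3,40)
for x,y,r,z in((.5672,-.2164,.026,.034),(.4249,.0018,.022,.042),(.4253,-.1187,.0155,.047)):
    D([proj(c,[x+r*np.cos(t),y+r*np.sin(t),z]) for t in a],(255,0,255))
cv2.imwrite("pics/b.png",im)
E
```

```text
(no output)
```

View pics/b.png

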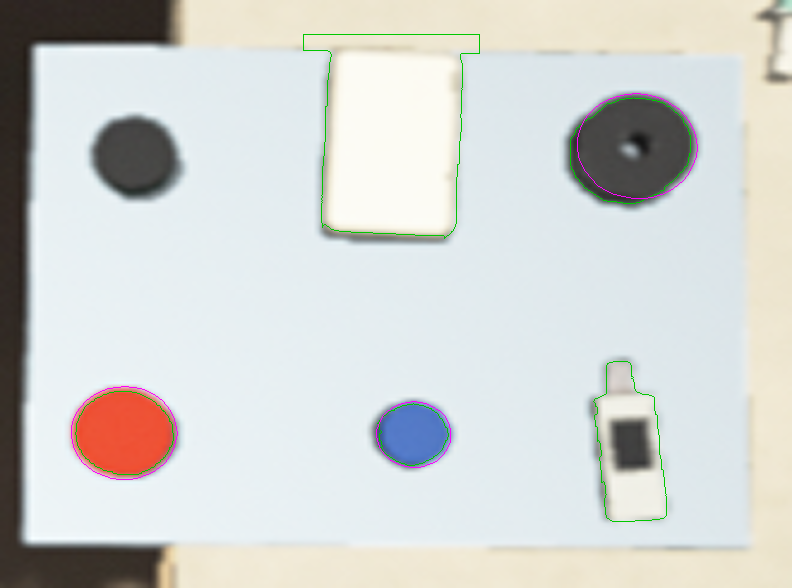

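```bash
cat > go.py <<'E'
# usage: go.py x y z yaw  -> shift, turn in the tool axes
import sys; from h import *
s=env.observe(); x,y,z,yaw=map(float,sys.argv[1:]); R=np.array(s['tool_rot'])
d=R.T@(np.array([x,y,z])-s['position']); cur=np.arctan2(R[1,0],R[0,0]); t=(cur-yaw+np.pi/2)%np.pi-np.pi/2
print("t",round(s['time_s'],2),"pos",np.round(s['position'],4),"yaw",round(cur,3),"shift",np.round(d,4),"turn",round(t,3),"w",round(s['grip_width'],4),"gf",np.round(s['gripper_force'],1),"F",np.round(s['ft_force'],1),"q6",round(s['q'][5],0))
E
sed -i 's/B(445,70,505,155)/(335,197,375,247)/' all.py; python3 all.py | tail -2; python3 - <<'E'
from m import *
c=cam("top"); print(env.tcp_to_tips, at(c,356.2,218.5,.028))
ct=seg(c,warm,(391,265,419,311)); w=np.array([at(c,*q,.017)[:2] for q in ct],np.float32); print(cv2.minAreaRect(w))
E
python3 go.py .575 -.1125 .15 -.04
```

```text
charger (array([ 0.5703, -0.1124]), np.float32(-0.06360531), 0.9127106553880421, (0.06521385908126831, 0.09482738375663757))
usb (array([ 0.419 , -0.2166]), np.float32(0.09376228), 0.7829711112066803, (0.0786357969045639, 0.027577096596360207))
0.017 [ 0.56831    -0.11134197  0.028     ]
((0.42303454875946045, -0.21475476026535034), (0.07876525819301605, 0.02756812982261181), 5.200692653656006)
t 1.2 pos [ 0.2451 -0.4924  0.2483] yaw 0.462 shift [ 0.4647 -0.1931  0.0983] turn 0.502 w 0.0854 gf 0.0 F [ 0.7 -0.1 -0.3] q6 -12.0
```

```bash
python3 go.py .569 -.112 .12 -.055; python3 -m pendant '[[1,0.055,-0.022,0,0,0,0.17],[1,0.11,-0.045,0,0,0,0.34],[1,0.165,-0.068,0.03,0,0,0.517],[1,0.22,-0.09,0.06,0,0,0.517],[1,0.275,-0.113,0.08,0,0,0.517]]' 60; python3 go.py .569 -.112 .12 -.055
```

```text
t 1.2 pos [ 0.2451 -0.4924  0.2483] yaw 0.462 shift [ 0.4595 -0.1962  0.1283] turn 0.517 w 0.0854 gf 0.0 F [ 0.7 -0.1 -0.3] q6 -12.0
time_s: 1.82
position: [0.4356, -0.2743, 0.1708]
tool_rot: [[0.998, -0.056, -0.0], [-0.056, -0.998, 0.0], [-0.0, -0.0, -1.0]]
ft_force: [1.1, -1.2, -0.0]
grip_width: 0.0857
gripper_force: 0.0
t 1.82 pos [ 0.4356 -0.2743  0.1708] yaw -0.056 shift [ 0.1241 -0.1695  0.0508] turn -0.001 w 0.0857 gf 0.0 F [ 1.1 -1.2 -0. ] q6 48.0
```

```bash
python3 -m pendant '[[1,0.04,-0.055,0.02,0,0,0],[1,0.08,-0.11,0.05,0,0,0],[1,0.119,-0.167,0.07,0,0,0],[1,0.119,-0.167,0.09,0,0,0],[1,0.119,-0.167,0.09,0,0,0]]' >/dev/null; python3 go.py .569 -.112 .03 -.055
```

```text
t 2.45 pos [ 0.5626 -0.1137  0.0798] yaw -0.052 shift [ 0.0065 -0.0019  0.0497] turn 0.003 w 0.0856 gf 0.0 F [ 0.6  0.7 -0.5] q6 70.0
```

```bash
python3 -m pendant '[[1,0.0065,-0.002,0.03,0,0,0],[1,0.0065,-0.002,0.0527,0,0,0],[0.3,0.0065,-0.002,0.0527,0,0,0],[0.3,0.0065,-0.002,0.0527,0,0,0],[0.3,0.0065,-0.002,0.0527,0,0,0]]' 60 >/dev/null; python3 go.py .569 -.112 .03 -.055;python3 -m pendant '[[0.3,0,0,0,0,0,0],[0.3,0,0,-0.05,0,0,0],[0.3,0,0,-0.08,0,0,0],[0.3,0,0,-0.1,0,0,0]]' >/dev/null; python3 go.py .5225 .3738 .15 -.0856;python3 -c "
from h import *
c=cam('top');cv2.imwrite('pics/c.png',cv2.resize(c['image'][120:330,230:510],(800,600)))"
```

```text
t 3.08 pos [ 0.57   -0.1147  0.0307] yaw -0.056 shift [-0.0011 -0.0026  0.0007] turn -0.001 w 0.056 gf 64.7 F [-0.9 -1.   6.1] q6 70.0
t 3.58 pos [ 0.5696 -0.1142  0.1313] yaw -0.055 shift [-0.074  -0.4846 -0.0193] turn 0.03 w 0.0564 gf 64.5 F [-0.1 -0.   0.1] q6 70.0
```

View pics/c.png

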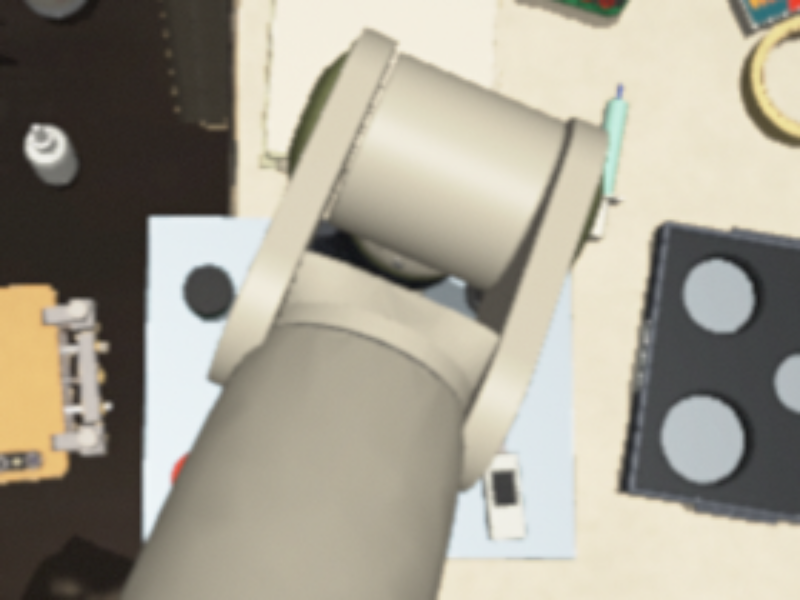

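```bash
python3 -m pendant '[[0.3,-0.04,-0.04,-0.03,0,0,0],[0.3,-0.08,-0.085,-0.03,0,0,0],[0.3,-0.115,-0.135,-0.03,0,0,0],[0.3,-0.12,-0.195,-0.03,0,0,0],[0.3,-0.12,-0.255,-0.03,0,0,0]]' >/dev/null;  python3 -m pendant '[[0.3,0,-0.055,0,0,0,0],[0.3,0,-0.11,0,0,0,0],[0.3,0.02,-0.165,0,0,0,0],[0.3,0.04,-0.22,0,0,0,0.03],[0.3,0.045,-0.23,0,0,0,0.03]]' >/dev/null;python3 go.py .5225 .3738 .07 -.0856
```

```text
t 4.88 pos [0.5215 0.3771 0.1581] yaw -0.083 shift [0.0013 0.0033 0.0881] turn 0.003 w 0.0563 gf 64.5 F [-0.3 -1.7 -1.2] q6 120.0
```

```bash
python3 -m pendant '[[0.3,0.001,0.0015,0.04,0,0,0],[0.3,0.001,0.003,0.075,0,0,0],[0.3,0.001,0.0033,0.088,0,0,0],[0.3,0.001,0.0033,0.088,0,0,0]]' >/dev/null;python3 go.py .5225 .3738 .052 -.0856;  python3 -c "
from h import *
c=cam('scene');cv2.imwrite('pics/d.png',cv2.resize(c['image'][260:440,80:320],(800,600)))"
```

```text
t 5.38 pos [0.522  0.3707 0.071 ] yaw -0.086 shift [ 0.0002 -0.0031  0.019 ] turn 0.0 w 0.0565 gf 64.5 F [-0.   0.3 -0.6] q6 120.0
```

View pics/d.png

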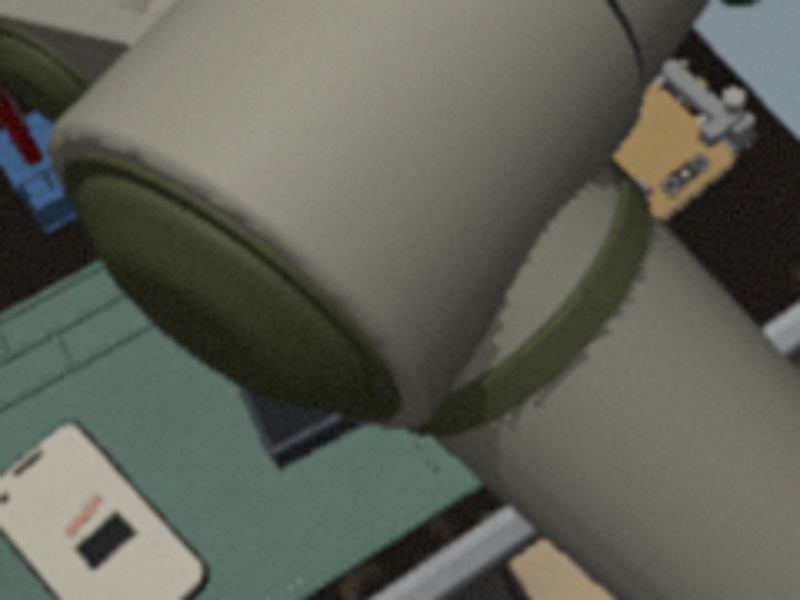

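```bash
python3 -m pendant '[[0.3,0,-0.0025,0.01,0,0,0],[0.3,0,-0.0025,0.017,0,0,0],[0.3,0,-0.0025,0.019,0,0,0],[0.3,0,-0.0025,0.019,0,0,0]]' >/dev/null;python3 go.py .5225 .3738 .052 -.0856
```

```text
t 5.92 pos [0.5223 0.3736 0.052 ] yaw -0.085 shift [ 0.0002 -0.0002  0.    ] turn 0.0 w 0.0559 gf 64.6 F [-0.6 -0.4  0.4] q6 120.0
```

```bash
python3 -m pendant '[[0.3,0,0,0.0015,0,0,0],[0.3,0,0,0.0025,0,0,0],[0.3,0,0,0.0025,0,0,0]]' | grep -E "ft|posi";python3 go.py .5225 .3738 .0495 -.0856
```

```text
position: [0.5224, 0.3737, 0.0517]
ft_force: [-6.0, -2.6, 13.9]
t 6.3 pos [0.5224 0.3737 0.0517] yaw -0.085 shift [ 0.0001 -0.0001  0.0022] turn 0.001 w 0.056 gf 66.2 F [-6.  -2.6 13.9] q6 120.0
```

```bash
python3 -m pendant '[[0.3,0,0,-0.002,0,0,0],[0.8,0,0,-0.002,0,0,0],[0.8,0,0,-0.002,0,0,0],[0.8,0,0,-0.03,0,0,0],[0.8,0,0,-0.08,0,0,0]]' | grep -E "ft|posi"; python3 go.py .4135 -.2163 .12 .092
```

```text
position: [0.5215, 0.3732, 0.1284]
ft_force: [-0.4, 0.0, 1.4]
t 6.92 pos [0.5215 0.3732 0.1284] yaw -0.085 shift [-0.0574  0.5965  0.01  ] turn -0.177 w 0.0684 gf 0.0 F [-0.4  0.   1.4] q6 120.0
```

```bash
python3 -m pendant '[[0.5,-0.01,0.055,-0.02,0,0,0],[0.5,-0.015,0.112,-0.02,0,0,0],[0.5,-0.02,0.17,-0.02,0,0,0],[0.5,-0.02,0.23,-0.02,0,0,0],[0.5,-0.03,0.29,-0.02,0,0,0]]' >/dev/null; python3 -m pendant '[[0.5,0,0.06,0,0,0,0],[0.5,0,0.12,0,0,0,0],[0.5,-0.01,0.18,0,0,0,-0.05],[0.5,-0.02,0.24,0,0,0,-0.1],[0.5,-0.027,0.302,0.02,0,0,-0.177]]' >/dev/null;  python3 go.py .4135 -.2163 .06 .092; python3 -c "
from m import *
c=cam('top');cv2.imwrite('pics/e.png',cv2.resize(c['image'][170:310,70:290],(800,510)))
ct=seg(c,lambda i:(i[...,2]-i[...,0]>-4)&(i.min(2)>130),(85,195,145,275));print(fitbox(c,ct,.095,.058,.023,.049))"
```

```text
t 8.18 pos [ 0.4154 -0.211   0.1311] yaw 0.094 shift [-0.0026  0.0049  0.0711] turn 0.002 w 0.0428 gf 0.0 F [ 1.4  0.3 -1.3] q6 43.0
(array([0.52269345, 0.37751326]), np.float32(-0.08450091), 0.8203220566466288, (0.05982942879199982, 0.09631114453077316))
```

View pics/e.png

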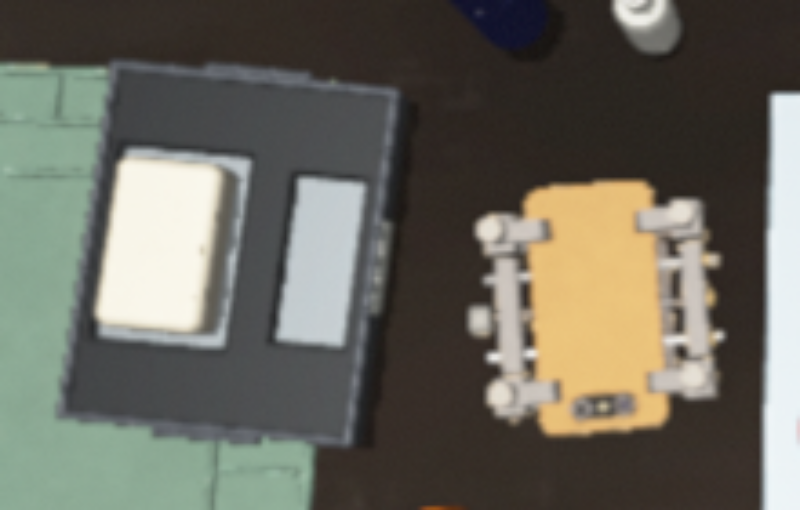

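```bash
python3 -m pendant '[[0.5,-0.0025,0.002,0.03,0,0,0],[0.5,-0.0025,0.002,0.07,0,0,0],[0.5,-0.0025,0.002,0.09,0,0,0],[0.5,-0.0025,0.002,0.09,0,0,0]]' >/dev/null; python3 go.py .4135 -.2163 .025 .092
```

```text
t 8.72 pos [ 0.4129 -0.2105  0.0394] yaw 0.092 shift [0.0001 0.0059 0.0144] turn -0.0 w 0.0428 gf 0.0 F [ 0.6 -0.4  0.2] q6 43.0
```

```bash
python3 -m pendant '[[0.5,0,0.0059,0.005,0,0,0],[0.5,0,0.0059,0.0145,0,0,0],[0.5,0,0.0059,0.0145,0,0,0],[0.1,0,0.0059,0.0145,0,0,0],[0.1,0,0.0059,0.0145,0,0,0]]' 50 >/dev/null; python3 -m pendant '[[0.1,0,0,0,0,0,0],[0.1,0,0,0,0,0,0]]'>/dev/null; python3 go.py .4135 -.2163 .025 .092;python3 -m pendant '[[0.1,0,0,-0.02,0,0,0],[0.1,0,0,-0.06,0,0,0],[0.1,0,0,-0.1,0,0,0],[0.1,0,0,-0.12,0,0,0]]'>/dev/null; python3 go.py .5148 .2845 .08 -.0856
```

```text
t 9.6 pos [ 0.4139 -0.2167  0.0263] yaw 0.092 shift [-0.0004 -0.0004  0.0013] turn -0.0 w 0.0244 gf 49.7 F [-1.6  1.4  6.5] q6 43.0
t 10.1 pos [ 0.4142 -0.2169  0.1478] yaw 0.092 shift [ 0.1461 -0.4902  0.0671] turn 0.177 w 0.0242 gf 49.2 F [-0.3 -0.1 -0.2] q6 43.0
```

```bash
python3 go.py .5066 .2939 .15 -.0856; python3 -m pendant '[[0.1,0.01,-0.055,-0.01,0,0,0],[0.1,0.02,-0.112,-0.01,0,0,0],[0.1,0.025,-0.17,-0.01,0,0,0],[0.1,0.04,-0.225,-0.01,0,0,0],[0.1,0.06,-0.28,-0.01,0,0,0]]' >/dev/null; python3 -m pendant '[[0.1,0.015,-0.055,0,0,0,0],[0.1,0.035,-0.105,0,0,0,0],[0.1,0.055,-0.155,0,0,0,0.07],[0.1,0.075,-0.205,0.02,0,0,0.14],[0.1,0.079,-0.218,0.05,0,0,0.177]]' >/dev/null;python3 go.py .5066 .2939 .06 -.0856
```

```text
t 10.1 pos [ 0.4142 -0.2169  0.1478] yaw 0.092 shift [ 0.1389 -0.5001 -0.0029] turn 0.177 w 0.0242 gf 49.2 F [-0.3 -0.1 -0.2] q6 43.0
t 11.35 pos [0.5071 0.2949 0.1054] yaw -0.084 shift [-0.0005  0.0011  0.0454] turn 0.002 w 0.0243 gf 49.3 F [ 0.6 -0.6 -2.2] q6 113.0
```

```bash
python3 -m pendant '[[0.1,0,0,0.025,0,0,0],[0.1,0,0,0.04,0,0,0],[0.1,0,0,0.043,0,0,0],[0.1,0,0,0.043,0,0,0]]' >/dev/null;python3 go.py .5066 .2939 .0485 -.0856
```

```text
t 11.85 pos [0.507  0.2919 0.0636] yaw -0.086 shift [-0.0006 -0.002   0.0151] turn 0.0 w 0.0244 gf 49.3 F [ 0.8 -0.3 -0.5] q6 113.0
```

```bash
python3 -m pendant '[[0.1,0,-0.002,0.008,0,0,0],[0.1,0,-0.002,0.0145,0,0,0],[0.1,0,-0.002,0.016,0,0,0],[0.1,0,-0.002,0.017,0,0,0],[0.1,0,-0.002,0.017,0,0,0]]' >/dev/null;python3 go.py .5066 .2939 .0473 -.0856
```

```text
t 12.47 pos [0.5067 0.294  0.0473] yaw -0.085 shift [-0.0001  0.0001  0.    ] turn 0.001 w 0.0242 gf 50.8 F [-5.  -1.7 13.8] q6 113.0
```

```bash
python3 -m pendant '[[0.1,0,0,-0.001,0,0,0],[0.42,0,0,-0.002,0,0,0],[0.42,0,0,-0.003,0,0,0],[0.45,0,0,-0.03,0,0,0],[0.5,0,0,-0.09,0,0,0]]' | grep -E "ft|posi"; python3 go.py .4249 .0018 .12 -.1
```

```text
position: [0.5058, 0.2935, 0.1347]
ft_force: [-0.2, 0.6, 0.8]
t 13.1 pos [0.5058 0.2935 0.1347] yaw -0.085 shift [-0.0556  0.2975  0.0157] turn 0.015 w 0.0424 gf 0.0 F [-0.2  0.6  0.8] q6 113.0
```

```bash
python3 -m pendant '[[0.5,-0.01,0.055,-0.02,0,0,0],[0.6,-0.02,0.11,-0.02,0,0,0],[0.7,-0.03,0.17,-0.02,0,0,0],[0.8,-0.04,0.23,-0.01,0,0,0],[0.8,-0.05,0.285,0.01,0,0,0]]' >/dev/null; python3 -m pendant '[[0.8,-0.0056,0.0125,0.02,0,0,0],[0.8,-0.0056,0.0125,0.02,0,0,0]]' >/dev/null; python3 go.py .4249 .0018 .038 -.085;  python3 -c "
from m import *
c=cam('top');cv2.imwrite('pics/f.png',cv2.resize(c['image'][170:310,70:350],(800,400)))"
```

```text
t 13.97 pos [0.4253 0.0017 0.1052] yaw -0.087 shift [-0.0003 -0.      0.0672] turn -0.002 w 0.0683 gf 0.0 F [ 0.  -0.2 -0.4] q6 79.0
```

View pics/f.png

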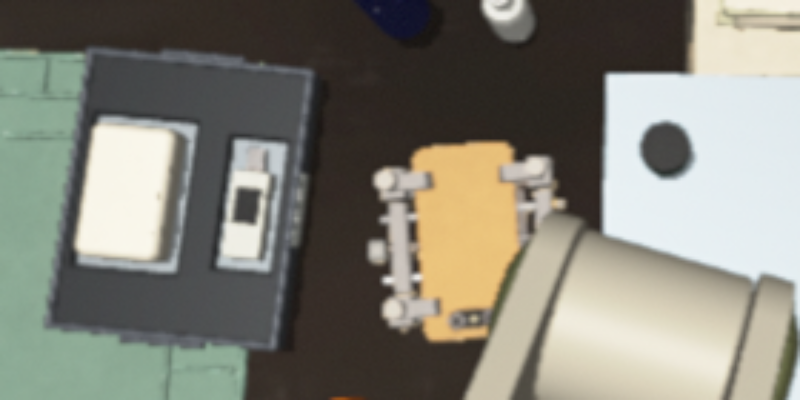

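The picture shows the charger and the USB meter both sitting inside their recesses, the meter at (250,205) with clear floor all round, along its recess. Now the flux jar.

```bash
python3 -m pendant '[[0.8,0,0,0.03,0,0,0],[0.8,0,0,0.058,0,0,0],[0.8,0,0,0.067,0,0,0],[0.8,0,0,0.067,0,0,0]]' >/dev/null; python3 -m pendant '[[0.3,0,0,0,0,0,0],[0.3,0,0,0,0,0,0],[0.3,0,0,0,0,0,0],[0.3,0,0,0,0,0,0]]' 40 >/dev/null; python3 go.py .4249 .0018 .038 -.085; python3 -m pendant '[[0.3,0,0,-0.02,0,0,0],[0.3,0,0,-0.05,0,0,0],[0.3,0,0,-0.09,0,0,0],[0.3,0,0,-0.11,0,0,0]]'>/dev/null; python3 go.py .5629 -.3743 .15 -.158
```

```text
t 15.03 pos [0.4266 0.0023 0.04  ] yaw -0.085 shift [-0.0017  0.0006  0.002 ] turn -0.0 w 0.0404 gf 39.4 F [-1.3  1.8  7.8] q6 79.0
t 15.53 pos [0.4265 0.0022 0.1513] yaw -0.085 shift [0.168  0.3635 0.0022] turn 0.073 w 0.0401 gf 40.9 F [-0.2 -0.6  0. ] q6 79.0
```

```bash
python3 -m pendant '[[0.3,0.02,0.05,0,0,0,0],[0.3,0.04,0.105,0,0,0,0],[0.3,0.065,0.16,0,0,0,0],[0.3,0.09,0.215,0,0,0,0],[0.3,0.115,0.27,0,0,0,0]]' >/dev/null; python3 -m pendant '[[0.3,0.02,0.04,0,0,0,0.04],[0.3,0.04,0.075,0.01,0,0,0.073],[0.3,0.0545,0.0935,0.04,0,0,0.073],[0.3,0.0545,0.0935,0.07,0,0,0.073],[0.3,0.0545,0.0935,0.075,0,0,0.073]]' >/dev/null; python3 -m pendant '[[0.3,0,0,0,0,0,0]]' >/dev/null; python3 go.py .5644 -.3743 .055 -.158
```

```text
t 16.9 pos [ 0.5642 -0.3744  0.075 ] yaw -0.158 shift [ 0.0001 -0.0001  0.02  ] turn -0.0 w 0.0404 gf 40.9 F [0.5 0.6 1.1] q6 55.0
```

```bash
python3 -m pendant '[[0.3,0,0,0.01,0,0,0],[0.3,0,0,0.018,0,0,0],[0.3,0,0,0.021,0,0,0],[0.3,0,0,0.023,0,0,0],[0.3,0,0,0.023,0,0,0]]' >/dev/null;python3 go.py .5644 -.3743 .053 -.158
```

```text
t 17.52 pos [ 0.5639 -0.3741  0.0531] yaw -0.158 shift [0.0005 0.0001 0.0001] turn 0.0 w 0.0404 gf 42.3 F [-6.   5.  15.1] q6 55.0
```

```bash
python3 -m pendant '[[0.3,0,0,-0.002,0,0,0],[0.65,0,0,-0.002,0,0,0],[0.65,0,0,-0.002,0,0,0],[0.65,0,0,-0.04,0,0,0],[0.65,0,0,-0.095,0,0,0]]' | grep -E "ft|posi"; python3 -m pendant '[[0.65,-0.03,-0.05,0,0,0,0],[0.65,-0.06,-0.1,0,0,0,0],[0.65,-0.09,-0.15,0,0,0,0],[0.65,-0.12,-0.2,0,0,0,0],[0.65,-0.15,-0.24,0,0,0,0]]' >/dev/null; python3 go.py .4253 -.1187 .1 -.158
```

```text
position: [0.5635, -0.3739, 0.1452]
ft_force: [0.3, 0.3, 0.1]
t 18.77 pos [ 0.4527 -0.1119  0.1459] yaw -0.158 shift [-0.026   0.0111  0.0459] turn 0.0 w 0.0554 gf 0.0 F [0.8 0.  0.1] q6 71.0
```

```bash
python3 -m pendant '[[0.65,-0.026,0.0085,0,0,0,0],[0.65,-0.026,0.0085,0.03,0,0,0],[0.65,-0.026,0.0085,0.04,0,0,0],[0.65,-0.026,0.0085,0.04,0,0,0]]' >/dev/null;  python3 go.py .4253 -.1187 .04 -.158; python3 -c "
from m import *
c=cam('top');cv2.imwrite('pics/g.png',cv2.resize(c['image'][180:320,300:560],(800,430)))"
```

```text
t 19.27 pos [ 0.4268 -0.1181  0.1056] yaw -0.158 shift [-0.0013  0.0009  0.0656] turn -0.0 w 0.0558 gf 0.0 F [ 0.2  0.3 -0.6] q6 68.0
```

View pics/g.png

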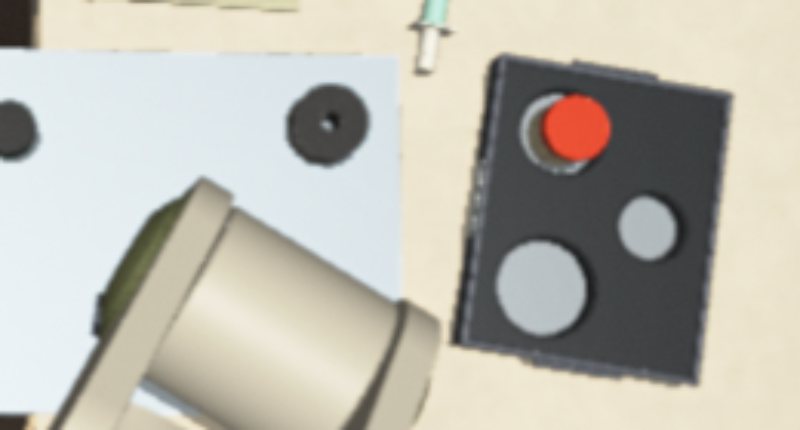

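```bash
python3 -m pendant '[[0.65,-0.001,0.001,0.03,0,0,0],[0.65,-0.001,0.001,0.057,0,0,0],[0.65,-0.001,0.001,0.066,0,0,0],[0.65,-0.001,0.001,0.066,0,0,0]]' >/dev/null; python3 -m pendant '[[0.15,0,0,0,0,0,0],[0.15,0,0,0,0,0,0],[0.15,0,0,0,0,0,0],[0.15,0,0,0,0,0,0]]' 40 >/dev/null; python3 go.py .4253 -.1187 .04 -.158; python3 -m pendant '[[0.15,0,0,-0.02,0,0,0],[0.15,0,0,-0.05,0,0,0],[0.15,0,0,-0.09,0,0,0],[0.15,0,0,-0.11,0,0,0]]'>/dev/null; python3 go.py .4988 -.4329 .15 -.158
```

```text
t 20.32 pos [ 0.4261 -0.1192  0.041 ] yaw -0.158 shift [-0.0008 -0.0004  0.001 ] turn -0.0 w 0.0285 gf 39.0 F [-0.4 -0.6  5.3] q6 68.0
t 20.82 pos [ 0.4259 -0.119   0.1523] yaw -0.158 shift [0.1214 0.2985 0.0031] turn -0.0 w 0.0286 gf 39.8 F [ 0.5 -0.2 -0.4] q6 68.0
```

```bash
python3 -m pendant '[[0.15,0.02,0.05,0,0,0,0],[0.15,0.045,0.1,0,0,0,0],[0.15,0.07,0.155,0,0,0,0],[0.15,0.09,0.21,0,0,0,0],[0.15,0.11,0.26,0,0,0,0]]' >/dev/null; python3 -m pendant '[[0.15,0.0115,0.0365,0,0,0,0],[0.15,0.012,0.0385,0.02,0,0,0],[0.15,0.012,0.0385,0.06,0,0,0],[0.15,0.012,0.0385,0.075,0,0,0],[0.15,0.012,0.0385,0.075,0,0,0]]' >/dev/null; python3 -m pendant '[[0.15,0,0,0,0,0,0]]' >/dev/null; python3 go.py .4996 -.4329 .054 -.158
```

```text
t 22.2 pos [ 0.4995 -0.4333  0.0766] yaw -0.158 shift [-0.     -0.0005  0.0226] turn -0.0 w 0.029 gf 39.8 F [-0.6  0.1 -0.3] q6 48.0
```

```bash
python3 -m pendant '[[0.15,0,0,0.012,0,0,0],[0.15,0,0,0.02,0,0,0],[0.15,0,0,0.023,0,0,0],[0.15,0,0,0.025,0,0,0],[0.15,0,0,0.025,0,0,0]]' >/dev/null;python3 go.py .4996 -.4329 .054 -.158
```

```text
t 22.82 pos [ 0.4995 -0.4329  0.0538] yaw -0.158 shift [ 0.0001 -0.     -0.0002] turn 0.0 w 0.0285 gf 42.9 F [-6.3  7.7 28.2] q6 48.0
```

```bash
python3 -m pendant '[[0.15,0,0,-0.003,0,0,0],[0.5,0,0,-0.003,0,0,0],[0.5,0,0,-0.003,0,0,0],[0.5,0,0,-0.04,0,0,0],[0.6,0,0,-0.095,0,0,0]]' | grep -E "ft|posi"; python3 go.py .5672 -.2164 .12 -.158
```

```text
position: [0.4984, -0.4324, 0.1438]
ft_force: [0.4, -0.2, 0.6]
t 23.45 pos [ 0.4984 -0.4324  0.1438] yaw -0.158 shift [ 0.0339 -0.224   0.0244] turn -0.0 w 0.0513 gf 0.0 F [ 0.4 -0.2  0.6] q6 48.0
```

```bash
python3 -m pendant '[[0.7,0.008,-0.055,0,0,0,0],[0.8,0.016,-0.11,0,0,0,0],[0.9,0.025,-0.165,0,0,0,0],[0.9,0.034,-0.221,0.01,0,0,0],[0.9,0.034,-0.2235,0.04,0,0,0]]' >/dev/null; python3 -m pendant '[[0.9,0,0,0.01,0,0,0],[0.9,0,0,0.01,0,0,0]]' >/dev/null; python3 go.py .5672 -.2164 .035 -.158
```

```text
t 24.32 pos [ 0.5675 -0.2181  0.0944] yaw -0.159 shift [-0.0005 -0.0016  0.0594] turn -0.001 w 0.0769 gf 0.0 F [ 0.9 -0.6  0.2] q6 67.0
```

```bash
python3 -m pendant '[[0.9,-0.0005,-0.0016,0.03,0,0,0],[0.9,-0.0005,-0.0016,0.052,0,0,0],[0.9,-0.0005,-0.0016,0.0595,0,0,0],[0.9,-0.0005,-0.0016,0.0595,0,0,0]]' >/dev/null; python3 -m pendant '[[0.4,0,0,0,0,0,0],[0.4,0,0,0,0,0,0],[0.4,0,0,0,0,0,0],[0.4,0,0,0,0,0,0]]' 50 >/dev/null; python3 go.py .5672 -.2164 .035 -.158; python3 -m pendant '[[0.4,0,0,-0.02,0,0,0],[0.4,0,0,-0.05,0,0,0],[0.4,0,0,-0.09,0,0,0],[0.4,0,0,-0.11,0,0,0]]'>/dev/null; python3 go.py .4579 -.3595 .145 -.158
```

```text
t 25.32 pos [ 0.568  -0.2162  0.037 ] yaw -0.158 shift [-0.0008  0.0004  0.002 ] turn -0.0 w 0.0499 gf 51.9 F [-2.1  0.4  6.7] q6 67.0
t 25.82 pos [ 0.568  -0.216   0.1481] yaw -0.158 shift [-0.0861  0.159   0.003 ] turn -0.0 w 0.0497 gf 52.6 F [-0.1  0.4 -1.9] q6 67.0
```

```bash
python3 -m pendant '[[0.4,-0.025,0.045,0,0,0,0],[0.4,-0.05,0.09,0,0,0,0],[0.4,-0.075,0.14,0,0,0,0],[0.4,-0.085,0.159,0.02,0,0,0],[0.4,-0.085,0.159,0.06,0,0,0]]' >/dev/null; python3 -m pendant '[[0.4,0,0,0.015,0,0,0],[0.4,0,0,0.015,0,0,0]]' >/dev/null; python3 go.py .4587 -.3595 .05 -.158
```

```text
t 26.7 pos [ 0.4586 -0.3591  0.0702] yaw -0.158 shift [0.0001 0.0004 0.0202] turn 0.0 w 0.0496 gf 52.6 F [ 0.6 -1.  -1.5] q6 49.0
```

```bash
python3 -m pendant '[[0.4,0,0,0.01,0,0,0],[0.4,0,0,0.018,0,0,0],[0.4,0,0,0.021,0,0,0],[0.4,0,0,0.0225,0,0,0],[0.4,0,0,0.0225,0,0,0]]' >/dev/null;python3 go.py .4587 -.3595 .05 -.158
```

```text
t 27.32 pos [ 0.4586 -0.3592  0.0499] yaw -0.158 shift [ 0.0002  0.0003 -0.0001] turn 0.0 w 0.0491 gf 54.3 F [-4.8  5.7 15.5] q6 49.0
```

Contact at the expected height; release, rise and move back out of view.

```bash
python3 -m pendant '[[0.4,0,0,-0.002,0,0,0],[0.75,0,0,-0.002,0,0,0],[0.75,0,0,-0.002,0,0,0],[0.75,0,0,-0.04,0,0,0],[0.75,0,0,-0.1,0,0,0]]' | grep -E "ft|posi"; python3 -m pendant '[[0.75,-0.03,-0.05,-0.02,0,0,0],[0.75,-0.06,-0.1,-0.04,0,0,0],[0.75,-0.08,-0.15,-0.05,0,0,0],[0.75,-0.08,-0.2,-0.05,0,0,0],[0.75,-0.08,-0.25,-0.05,0,0,0]]'|grep posi; python3 - <<'E'
from m import *
c=cam('top'); cv2.imwrite('pics/h.png',cv2.resize(c['image'][170:320,60:560],(800,240)))
cv2.imwrite('pics/i.png',cv2.resize(c['image'][185:325,430:560],(650,600),interpolation=cv2.INTER_CUBIC))
B=lambda x0,y0,x1,y1:(int(60+x0/1.6),int(150+y0/1.6),int(60+x1/1.6),int(150+y1/1.6))
print("flux",fitcyl(c,seg(c,red,B(640,80,715,150)),.022,.043,.055),"want .5629 -.3743")
print("ball",fitcyl(c,seg(c,blue,B(695,140,750,195)),.0155,.047,.060),"want .4988 -.4329")
print("paste",fitcyl(c,seg(c,dark,B(365,90,412,140)),.0185,.02,.036))
E
```

```text
position: [0.458, -0.359, 0.1474]
ft_force: [0.6, -0.3, 1.2]
position: [0.4189, -0.0986, 0.1982]
flux (array([ 0.56319716, -0.37645874]), 0.8801952387289891) want .5629 -.3743
ball (array([ 0.49935928, -0.43594987]), 0.7521981372333292) want .4988 -.4329
paste (array([ 0.55921842, -0.00068543]), 0.838857449080471)
```

View pics/i.png

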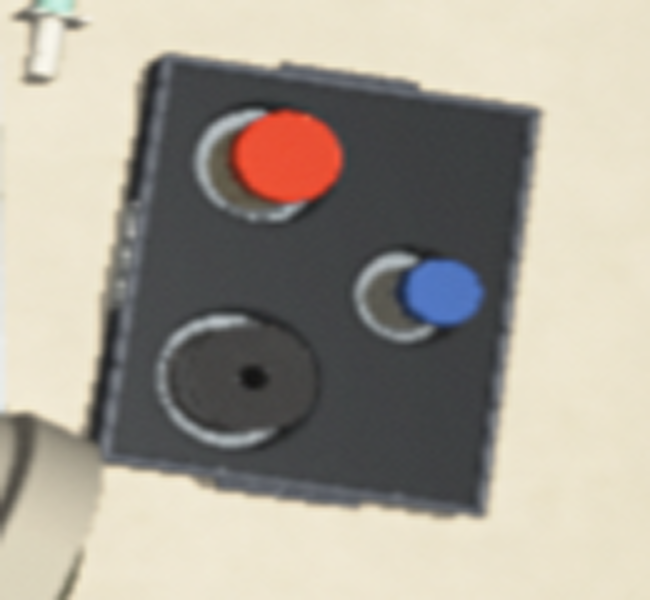

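View pics/h.png

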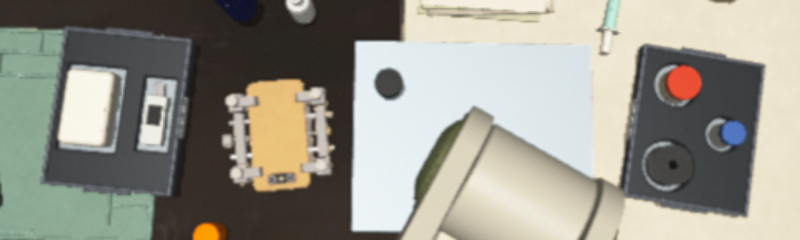

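The pictures show the reel, both jars, the charger and the meter in their places. The paste jar hasn't moved and the syringe looks undisturbed.

```bash
python3 -m pendant '[[0.75,0,0,0,0,0,0],[0.75,0,0,0,0,0,0],[0.75,0,0,0,0,0,0]]' >/dev/null; python3 -c "
from rig import env
print(env.close_job())"
```

```text
the job is handed in; nothing more can be done
None
```

The job is handed in. In the last pictures, the reel, wide jar and slim jar were in their wells and the charger and USB meter in their recesses. The third jar had not moved and the syringe looked undisturbed. The hand-in returned no verdict.

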